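# Open the carving case and level its platform

## Task

Get the carving case ready for work: lift its hinged lid by the bar and lay it back gently until it rests against the roller of the stop stand behind the case, never letting it drop or slam. Then turn the knob of the screw inside the case until the hinged platform sits level; do not press on the platform itself. Leave everything else on the bench where it stands, and leave the lid resting on the stop.

Things in the scene. Friction and masses are not known exactly. Their poses are not given: they have to be found in the camera images.
- case: Wooden carving case fixed to the bench: open-topped box 165 mm deep (its x), 280 mm wide (its y), rim 85 mm above the bench, walls 5 mm. Origin under its centre; its x axis points from the front wall (lid's bar side) to the back wall (hinge side), y to the left, z up. Position and yaw vary.
- lid: Flat wooden lid, 165 x 280 x 8 mm, 0.3 to 0.55 kg. Origin on the hinge, mid back rim, 82.5 mm behind the case's centre, 85 mm up; hinge line = its y axis. Shut, its axes are parallel to the case's; it extends along its own -x, underside at its z = 0. Opening turns it about +y: the front edge rises and goes over to the back.
- lid_hinge (a point): Middle of the lid's hinge line (the lid's origin). The hinge is almost free: the lid falls shut unless held or past upright. It would turn to 2.2 rad, but the stop stand catches it earlier, between 1.68 and 1.82 rad open depending on where the stand is.
- lid_bar (a point): Middle of the lid's pull bar: round steel, 12 mm thick, 110 mm long, parallel to the hinge, held at its ends 40 mm out from the lid's front edge (lid x = -205, z = 4 mm), 34 mm free between bar and lid edge. Can be pinched from above, fingers closing along the case's x; it turns within the grip as the lid swings. This frame turns with the lid.
- stop: Stop stand fixed behind the case: steel upright on a base plate with a rubber roller 60 mm long, 20 mm thick, parallel to the lid's hinge. Origin on the bench under the roller's axis, which is 185 mm up. It stands 31 to 42 mm behind the hinge line and up to 70 mm left or right of its middle. The lid's outer face comes to rest on the roller.
- platform: Plywood platform inside the case, 140 x 138 x 10 mm, a white bone blank on it. Origin on its hinge, 128 mm left (+y) of the case's centre, 35 mm above the bench, at mid-thickness; hinge line = its x axis; it extends along its own -y. At the start its free right side hangs 5 to 9 degrees low. Level: its z axis is vertical.
- knob: Black knob of the tilt screw, inside the case 58 mm right of its centre. Origin on its axis, 52 mm above the bench, at the underside of its grip: an upright bar 52 mm long (its x), 14 mm thick (its y), 28 mm tall (52 to 80 mm above the bench), over a disc 50 mm across, 8 mm thick. Covered while the lid is shut.
- knob_grip (a point): Point on the knob's axis 66 mm above the bench, mid-height of its bar; turns with the knob. Clockwise from above raises the platform's free side, 0.05 rad per rad of turn; from the start it takes 1.8 to 3.0 rad clockwise to level. It can be turned past level and back, stays at one height, is stiff (about 0.12 N m) and stays where it is left.
- spray: Bystander: upright grey metal spray can, 66 mm across, 190 mm tall; origin under its centre.
- tape: Bystander: roll of yellow tape lying flat, 100 mm across, 45 mm tall; origin under its centre.
- pot: Bystander: white pot with carving tools standing in it, 72 mm across, 150 mm tall; origin under its centre.
- dustbrush: Bystander: dust brush lying on the bench, 200 mm long; lies along its own x axis.
- bone: Bystander: small white bone carving standing on a dark foot 30 x 100 mm, 121 mm tall; origin under its centre.
- sandblock: Bystander: cork sanding block 100 x 60 x 30 mm; origin under its centre.
Not all that is in view belongs to the job. What is shaped like the stop but red is not meant.

How it is judged (in metres and radians):
On the way, in this order (a step that is already met when the one before it is completed fails the run):
1. the lid touches the stop's roller (contact force between lid and stop above 0.1 N), for 0.2 s.
2. the platform is level to 0.015 rad while the lid rests on the stop (angle between platform's own z axis and vertical below 0.015 rad and contact force between lid and stop above 0.1 N), for 0.2 s.
At the end, for the whole second after the job is handed in: The lid leans on the stop's roller by its own weight (contact force over 0.1 N) and is at rest, and the platform is level within 0.015 rad (0.9 degrees) and at rest (all of step 2 and angular speed of lid below 0.1 rad/s and angular speed of platform below 0.05 rad/s); the robot touches nothing.
It fails at once if the lid drops, slams or is flung (it turns faster than 1.5 rad/s) (angular speed of lid above 1.5 rad/s).
It fails at once if the robot presses on the platform with more than 3 N (contact force between any of the fingers, the arm and platform above 3 N).
It fails at once if a bystander is moved by more than 20 mm (distance of any of spray, tape, pot, dustbrush, bone, sandblock from where it was at the start of the episode above 0.02 m).
It also fails if it takes over 72 s, if anything falls off the work surface, if the arm or the gripper's body presses on something with over 40 N, if the wrist force passes 120 N, or if a joint passes its speed limit or range.

## Robot

A 6-joint arm with a two-finger parallel gripper is mounted at the origin on the work surface. World frame = base frame: x ahead of the robot, y to its left, z up, the work surface at z = 0. Lengths are in m, angles in degrees, forces in N, time in s.
With the tool pointing down it reaches from about 0.375 to 0.75 m from the base axis. Payload 9 kg.
Tool frame: the origin (TCP) lies on the mounting face of the last link; the fingertips stand 173 mm ahead of it and the grasp point (between the pads) lies arm.grasp_offset ahead of it (arm.grasp_offset is the distance from the TCP to the grasp point, in m); z points along the fingers, y is the line along which they close (so a half turn about z gives the same grasp; the last joint's range is limited). The gripper opens to 85 mm and grips with 20 to 120 N. Pads are 22 mm wide; open, the fingers measure 114 mm over their backs; the gripper's body (76 mm by 85 mm) begins 54 mm behind the grasp point. The pads swing forward as they close: fully open they stand 13 mm farther back than shut.
Start: joints at [-77.103, 5.964, 5.575, 89.605, 0, 77.527], TCP at [0.257, -0.542, 0.405] pointing down, gripper open.
Joint ranges: [-171.21, 171.21], [-48.23, 106.86], [-62.78, 66.21], [-105.2, 120.99], [-86.42, 89.51], [-180, 180]. Speed limits (degrees/s): [127.2, 127.2, 147.25, 180, 180, 180].

## Interface

Orientations are given as [roll, pitch, yaw] about the fixed x, y, z axes, in that order (R = Rz(yaw) Ry(pitch) Rx(roll)).
In Python, from plant import readout, camera, camera_model, workorder, arm gives the robot as it stands.
- The arm moves only by the tool drive_tool, never from a script. Its argument "moves" is a list that holds one entry, the list of rows, each a list of 7 numbers: the shift along the tool's x, y, z in mm, then the turn, a rotation vector about the tool's x, y, z in degrees, then the closure, from -1 (fully open) to 1 (shut). In form: [[[x, y, z, ax, ay, az, hand], ...]]. A call has 1 to 10 rows; each row shifts and turns the commanded pose from where the row before left it, along the tool's axes as they then stand; what a row does not reach is not made up. A row lasts 1/10 s, in which the tool goes at most 50 mm and 8.59 degrees, less where a joint would pass 70% of its speed; a pose out of reach is approached as far as the arm can. A call is refused whole if a number of a shift passes 50 or a number of a turn 8.59, either way. A call with a gripper value outside its range is refused whole. The fingers move at their own pace and stop on an object; "force" is the grip in N (left out, the last holds). Time passes only in rows, so rows that do not move let the fingers close. It gives the time, the measured TCP pose, the force, the opening and the grip force at its end, in the units of the state.
- readout.get_state(): the state, without advancing time (a new reading comes with each control period).
- camera(name): name is "side" or "top" or "wrist"; returns the picture (384x512x3 uint8, blue, green, red); there is no depth.
- camera_model(name): a dict with "fx", "fy", "cx", "cy" (pixels), "world_to_cam" (4x4, takes a point from world to camera coordinates); the wrist camera has in their place "T_tool_cam" (4x4, takes a point from camera to tool coordinates, whose origin is the TCP and whose axes are the flange's). Camera axes: x right, y up, looking along -z (the intrinsics and any distortion apply to the point x, -y, -z); pixel columns grow to the right and rows downward; lengths in m; the calibration is good to about 2 mm. The wrist camera is an equidistant fisheye: a pixel r from the principal point sees the ray r / f radians off the axis. A picture is of the moment at which its call begins: read the wrist's pose just before it. camera_model takes no time and is no camera call.
- workorder.job_done(): hands the job in; it is judged then, once.
The state is a dict: "clock": time; "joint_positions": joint angles; "qvel": joint speeds; "effort": joint torques, N m; "ee_pos": TCP position; "eef_rot": TCP orientation; "ft_force": force on the tool from outside, world axes, zero at the start; "wrist_torque": the same for the moment, N m; "gripper_width": finger opening in m; "gripper_force": force on a finger pad.
Only numpy, scipy, OpenCV 4.12 (cv2) and the standard library are available. Lean on these libraries where they do the work, as an engineer would, in place of code of your own. Each camera call takes 0.05 s, during which the arm holds its last target. There are 200 camera calls.

## Working session

There is one attempt and no reset: what is moved stays moved. The work goes in short steps, Python scripts to look and compute and a tool call to move; the robot and the scene stay as the last step left them, time stands still between calls to the robot, and variables do not carry over. Pictures are saved under pics/ and viewed, at most 10 in all, crops included, and the job is handed in when it is done.

Besides the shell and the picture viewer there is one more tool, called in YAML: its name, and indented under it one key for each argument. drive_tool: Moves the arm, as the interface text tells. Its arguments: {"type":"object","properties":{"moves":{"type":"array","items":{"type":"array","items":{"type":"array","items":{"type":"number"}}}},"force":{"type":"number"}},"required":["moves"]}

```bash
mkdir -p pics; ls
python3 - <<'E'
from plant import readout, camera, camera_model, workorder, arm
import cv2,numpy as np
s=readout.get_state();print(s);print(arm.grasp_offset)
for n in("side","top","wrist"):
    cv2.imwrite(f"pics/{n}0.png",camera(n));print(n,camera_model(n))
E
```

```text
pics
{'clock': 0.0, 'joint_positions': array([-7.71036779e+01,  5.99612841e+00,  5.52760474e+00,  8.96045200e+01,
        2.49689356e-03,  7.75253058e+01]), 'qvel': array([-0.03303941,  0.00550596,  0.08974798,  0.04672044, -0.00920816,
       -0.05419422]), 'effort': array([-1.10069264e-03, -5.56925547e+01,  5.03658593e+01,  1.66472979e-02,
       -1.83562615e-04,  1.43362075e-05]), 'ee_pos': array([ 0.25706282, -0.54202347,  0.40395287]), 'eef_rot': array([-1.79929220e+02, -1.82159828e-02,  2.53710035e+01]), 'ft_force': array([0.64415157, 0.01639009, 0.05807269]), 'wrist_torque': array([0.03962307, 0.00215165, 0.02832461]), 'gripper_force': 0.0, 'gripper_width': 0.08514280817776126}
0.1547
side {'fx': 466.7771331188839, 'fy': 466.7771331188839, 'cx': 255.03937000350098, 'cy': 194.66136282851355, 'world_to_cam': array([[-0.9947628 , -0.10190643, -0.00787792,  0.58343927],
       [ 0.07261939, -0.75890403,  0.64714071, -0.06083821],
       [-0.07192638,  0.64317941,  0.76232988, -1.13580375],
       [ 0.        ,  0.        ,  0.        ,  1.        ]])}
top {'fx': 374.761170460227, 'fy': 374.761170460227, 'cx': 259.19957515676447, 'cy': 193.44783664921908, 'world_to_cam': array([[ 0.0068276 , -0.99908979,  0.04210662,  0.00200842],
       [ 0.98623562,  0.01368435,  0.16477875, -0.57955715],
       [-0.16520497,  0.040402  ,  0.98543138, -0.79793627],
       [ 0.        ,  0.        ,  0.        ,  1.        ]])}
wrist {'fx': 297.3186396354542, 'fy': 297.3186396354542, 'cx': 253.20464515705106, 'cy': 191.0585787551124, 'T_tool_cam': array([[-3.93800953e-04,  9.63626834e-01,  2.67251134e-01,
         6.82732257e-02],
       [ 9.99999921e-01,  3.92691381e-04,  5.75973953e-05,
         2.54306278e-05],
       [-4.94448214e-05,  2.67251136e-01, -9.63626913e-01,
         3.04339504e-02],
       [ 0.00000000e+00,  0.00000000e+00,  0.00000000e+00,
         1.00000000e+00]])}
```

Run:
```python
import cv2,numpy as np
for n in("side","top"):
    a=cv2.imread(f"pics/{n}0.png"); cv2.imwrite(f"pics/{n}0b.png",cv2.resize(a,(800,600),interpolation=cv2.INTER_CUBIC))
```

```text
(no output)
```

View pics/side0b.png

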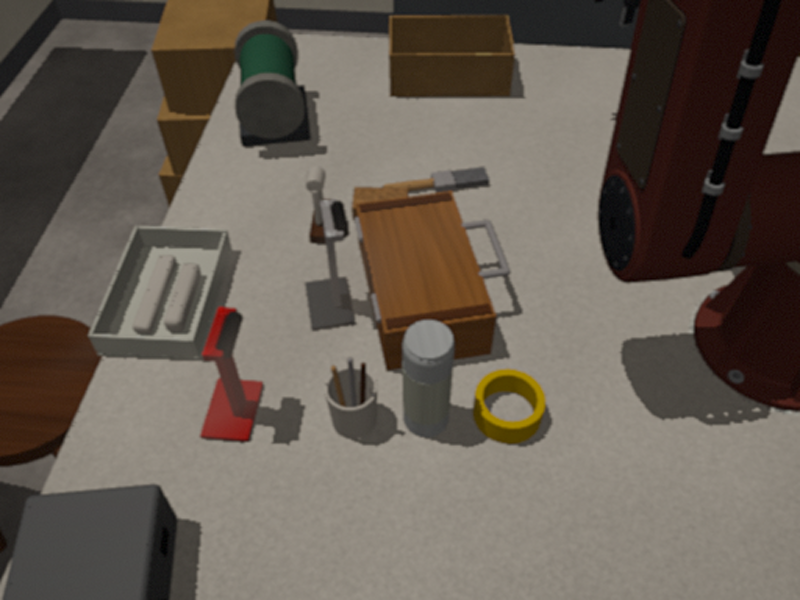

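View pics/top0b.png

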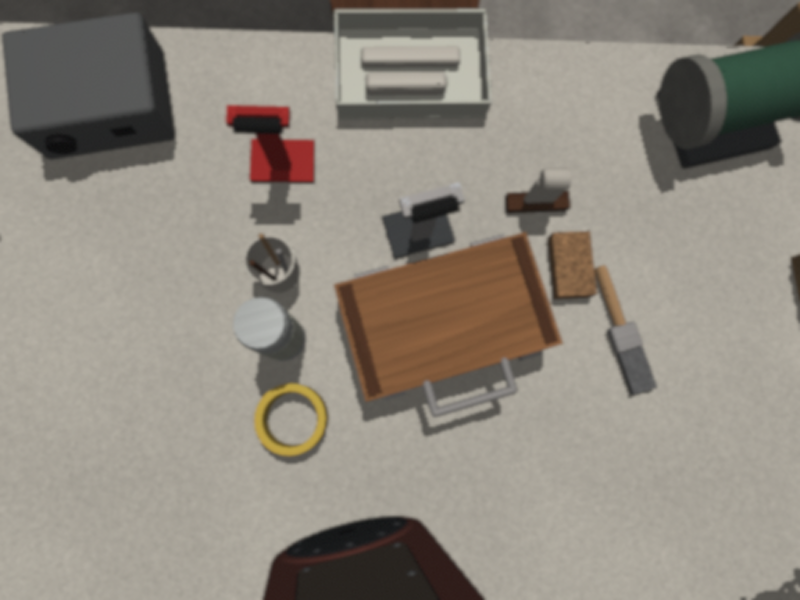

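Two stop-like stands: the steel one (top view about (433,207), side view (335,215)) and the red one (top (258,118), side (225,335)). The steel one directly behind the case fits the description, since the text rules out red. The bar is at top (432,413)–(515,390). I'll make an enlarged crop to confirm and to read pixels.

Run:
```python
import cv2,numpy as np
t=cv2.imread("pics/top0.png")[105:275,205:365]   # 170x160
s=cv2.imread("pics/side0.png")[100:240,190:335]
k=5/2
a=cv2.resize(t,(400,425),interpolation=cv2.INTER_CUBIC)
b=cv2.resize(s,None,fx=2.7,fy=2.7,interpolation=cv2.INTER_CUBIC)
m=np.zeros((425,800,3),np.uint8); m[:,:400]=a; m[:b.shape[0],400:400+b.shape[1]]=b
for x in range(0,800,50): cv2.line(m,(x,418),(x,425),(0,255,255),1)
cv2.imwrite("pics/crop1.png",m)
```

```text
(no output)
```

View pics/crop1.png

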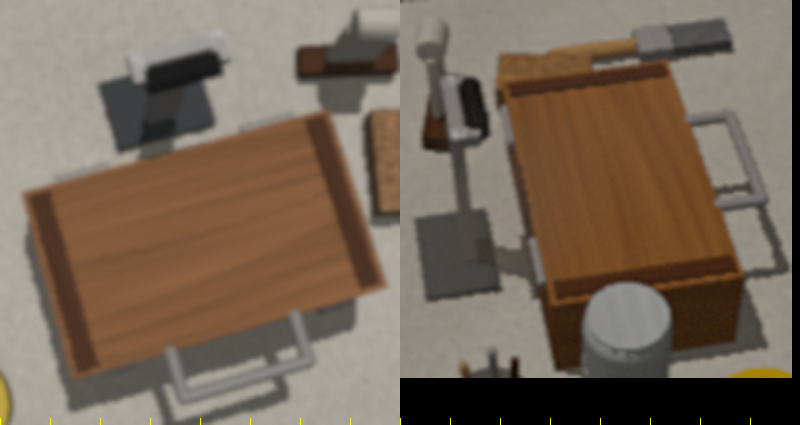

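The crop confirms the grey steel stand with a black roller, right behind the lid hinges. Crop pixels: top view roller about (184,71), side view about (474,106). The lid corners and bar ends are sharp enough to fit.

```bash
cat > h.py <<'E'
import numpy as np
from plant import camera_model
from scipy.optimize import least_squares
def proj(n,P):
    m=camera_model(n); p=np.atleast_2d(P)@m["world_to_cam"][:3,:3].T+m["world_to_cam"][:3,3]
    return np.c_[m["cx"]+m["fx"]*p[:,0]/-p[:,2], m["cy"]-m["fy"]*p[:,1]/-p[:,2]]
def tri(a,b):
    return least_squares(lambda P:np.r_[(proj("top",P)-a).ravel(),(proj("side",P)-b).ravel()],[.6,0,.1])
def Rz(y): c,s=np.cos(y),np.sin(y); return np.array([[c,-s,0],[s,c,0],[0,0,1]])
E
python3 - <<'E'
from h import *
T=lambda p:np.array(p)/2.5+[205,105]
S=lambda p:(np.array(p)-[400,0])/2.7+[190,100]
t=T([[24,193],[328,112],[386,286],[76,377],[182,397],[311,357]])
s=S([[553,303],[503,88],[668,64],[740,270],[762,198],[731,114]])
def f(q):
    M=np.array([[82.5,140,0],[82.5,-140,0],[-82.5,-140,0],[-82.5,140,0],[-122.5,49,-4],[-122.5,-49,-4]])/1000
    return M@Rz(q[2]).T+[q[0],q[1],q[3]]
r=least_squares(lambda q:np.r_[(proj("top",f(q))-t).ravel(),(proj("side",f(q))-s).ravel()],[.6,0,.2,.093],loss="soft_l1")
print("case",r.x,np.degrees(r.x[2]));print(r.fun.reshape(-1,2).round(1))
b1,b2=tri(t[4],s[4]),tri(t[5],s[5]);print("bar ends",b1.x,b2.x,b1.cost,b2.cost)
x,y,yaw,_=r.x;R=Rz(yaw)
w=lambda p:R@np.array(p)+[x,y,0]
print("bar",w([-.1225,0,.089]),"hinge",w([.0825,0,.085]),"knob",w([0,-.058,.066]))
o=tri(T([184,71]),S([474,106]));print("roller",o.x,o.cost,"in case frame",R.T@(o.x-[x,y,0]))
E
```

```text
case [ 0.5565093  -0.05149618  0.28859606  0.0863288 ] 16.53533628464136
[[-0.2  0.3]
 [ 0.7 -0.8]
 [ 1.1  1. ]
 [-0.4  1.3]
 [ 4.1 -0.4]
 [-3.5  2.6]
 [-0.9  1.3]
 [-0.8 -1.7]
 [-0.6 -1. ]
 [ 1.2  2.6]
 [-1.3 -0.7]
 [-0.5  2.9]]
bar ends [ 0.42376802 -0.0299733   0.09034482] [ 0.45592705 -0.13968547  0.08693742] 0.1318450895646877 1.66636407583398
bar [ 0.43907536 -0.08636049  0.089     ] hinge [ 0.63559746 -0.02801613  0.085     ] knob [ 0.57301649 -0.10709756  0.066     ]
roller [ 0.67420274 -0.02312559  0.18582799] 0.22545335438734762 in case frame [ 0.12090061 -0.00629902  0.18582799]
```

drive_tool:
  moves:
    - [[0, 0, 0, 0, 0, -8.1, -1], [0, 0, 0, 0, 0, -8.1, -1], [0, 0, 0, 0, 0, -8.1, -1], [0, 0, 0, 0, 0, -8.1, -1], [0, 0, 0, 0, 0, -8.1, -1], [0, 0, 0, 0, 0, -8.1, -1], [0, 0, 0, 0, 0, -8.1, -1], [0, 0, 0, 0, 0, -8.1, -1], [0, 0, 0, 0, 0, -8.1, -1], [0, 0, 0, 0, 0, -8.1, -1]]
  force: 25

```text
clock: 1.15
ee_pos: [0.2571, -0.5421, 0.4044]
eef_rot: [180.0, -0.0, 106.7]
ft_force: [0.5, -0.2, -0.0]
gripper_width: 0.0858
gripper_force: 0.0
```

drive_tool:
  moves:
    - [[38, 30, 0, 0, 0, 0, -1], [38, 30, 0, 0, 0, 0, -1], [38, 30, 0, 0, 0, 0, -1], [38, 30, 0, 0, 0, 0, -1], [38, 30, 0, 0, 0, 0, -1], [38, 30, 5, 0, 0, 0, -1], [38, 30, 10, 0, 0, 0, -1], [38, 30, 10, 0, 0, 0, -1], [38, 30, 10, 0, 0, 0, -1], [38, 30, 10, 0, 0, 0, -1]]

```text
clock: 2.15
ee_pos: [0.438, -0.091, 0.3593]
eef_rot: [180.0, 0.0, 106.4]
ft_force: [1.6, 0.5, 0.1]
gripper_width: 0.0856
gripper_force: 0.0
```

```bash
cat >> h.py <<'E'
from scipy.spatial.transform import Rotation as Ro
def wproj(st,P):
    m=camera_model("wrist"); R=Ro.from_euler("xyz",st["eef_rot"],degrees=True).as_matrix()
    p=(np.atleast_2d(P)-st["ee_pos"])@R
    p=(p-m["T_tool_cam"][:3,3])@m["T_tool_cam"][:3,:3]
    x,y,z=p[:,0],-p[:,1],-p[:,2]; rr=np.hypot(x,y); k=m["fx"]*np.arctan2(rr,z)/rr
    return np.c_[m["cx"]+k*x,m["cy"]+k*y]
E
python3 - <<'E'
from h import *
import cv2
from plant import readout,camera
T=lambda p:np.array(p)/2.5+[205,105]
S=lambda p:(np.array(p)-[400,0])/2.7+[190,100]
t=T([[24,193],[328,112],[386,286],[76,377],[182,397],[311,357]])
s=S([[553,303],[503,88],[668,64],[740,270],[762,198],[731,114]])
M=np.array([[82.5,140,93],[82.5,-140,93],[-82.5,-140,93],[-82.5,140,93],[-122.5,55,89],[-122.5,-55,89]])/1000
f=lambda q:M@Rz(q[2]).T+[q[0],q[1],0]
r=least_squares(lambda q:np.r_[(proj("top",f(q))-t).ravel(),(proj("side",f(q))-s).ravel()],[.55,0,.2],loss="soft_l1")
print(r.x,np.degrees(r.x[2]));print(r.fun.reshape(-1,2).round(1)); 
st=readout.get_state();im=camera("wrist");print(st["clock"],st["ee_pos"],st["eef_rot"],st["joint_positions"])
np.save("case.npy",r.x)
for p in wproj(st,f(r.x)): cv2.circle(im,tuple(int(round(v)) for v in p),2,(0,0,255),-1)
cv2.imwrite("pics/w1.png",cv2.resize(im,(800,600),interpolation=cv2.INTER_CUBIC))
E
```

```text
[ 0.5564975  -0.04968195  0.28902427] 16.559871022637502
[[-1.3 -0.3]
 [ 0.6 -1.7]
 [ 1.3  0.7]
 [-1.3  1.3]
 [ 0.8  0.5]
 [-1.   1.7]
 [-1.   0.1]
 [-1.1 -3.2]
 [-0.5 -2.5]
 [ 1.5  1.4]
 [-0.3 -0.2]
 [-0.9 -0.2]]
2.15 [ 0.43804228 -0.0910074   0.35930265] [1.79980564e+02 2.58228456e-02 1.06357582e+02] [-2.85739539e+01 -2.15839648e+01 -2.44269070e+01  8.71250600e+01
 -4.55409690e-03  4.50684585e+01]
```

View pics/w1.png

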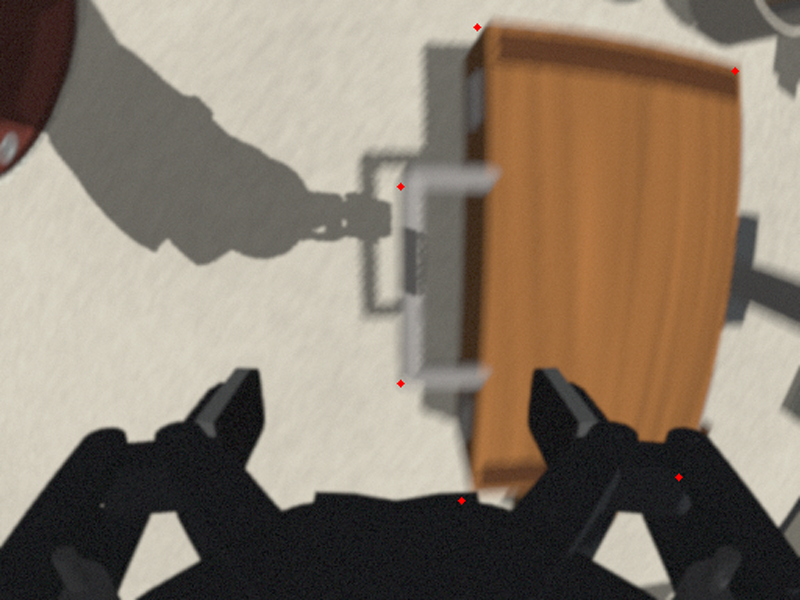

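The wrist view shows the bar at (410,172)–(415,378), a few px from my prediction, while the arm was probably still settling. I'll settle, lower a little, and check again.

drive_tool:
  moves:
    - [[4, 2, 15, 0, 0, 0, 0.2], [0, 0, 20, 0, 0, -0.1, 0.2], [0, 0, 15, 0, 0, 0, 0.2], [0, 0, 0, 0, 0, 0, 0.2], [0, 0, 0, 0, 0, 0, 0.2], [0, 0, 0, 0, 0, 0, 0.2], [0, 0, 0, 0, 0, 0, 0.2]]

```text
clock: 2.9
ee_pos: [0.4388, -0.0891, 0.3106]
eef_rot: [179.9, 0.1, 106.4]
ft_force: [-0.2, 0.4, 0.5]
gripper_width: 0.0343
gripper_force: 0.0
```

Run:
```python
from h import *
import cv2
from plant import readout,camera
x,y,a=np.load("case.npy")
M=np.array([[82.5,140,93],[82.5,-140,93],[-82.5,-140,93],[-82.5,140,93],[-122.5,55,89],[-122.5,-55,89],[-122.5,0,89]])/1000
P=M@Rz(a).T+[x,y,0]
st=readout.get_state();im=camera("wrist");print(st);print(P[6])
for p in wproj(st,P): cv2.circle(im,tuple(int(round(v)) for v in p),1,(0,0,255),-1)
cv2.imwrite("pics/w2.png",cv2.resize(im,(800,600),interpolation=cv2.INTER_CUBIC))
```

```text
{'clock': 2.9, 'joint_positions': array([-2.82990944e+01, -2.14488683e+01, -2.93792315e+01,  8.19881619e+01,
       -5.37202899e-03,  4.52716065e+01]), 'qvel': array([ 0.26935393,  0.01022805, -0.14032194, -0.08346817, -0.12121549,
        0.0456057 ]), 'effort': array([-1.11368238e-01, -3.16705441e+01,  5.02369916e+01, -1.51553145e-04,
       -4.26238199e-03, -2.30534446e-03]), 'ee_pos': array([ 0.43882176, -0.08909443,  0.31056781]), 'eef_rot': array([1.79945897e+02, 6.11543319e-02, 1.06429266e+02]), 'ft_force': array([-0.17154242,  0.39259602,  0.53266675]), 'wrist_torque': array([-0.03021435,  0.00142433,  0.04018492]), 'gripper_force': 0.0, 'gripper_width': 0.0343358434291733}
[ 0.4390785  -0.08459655  0.089     ]
```

View pics/w2.png

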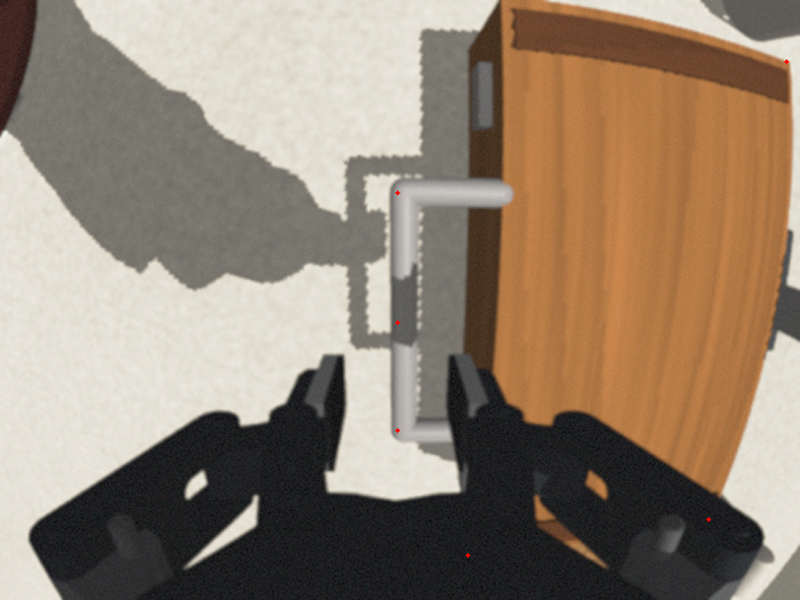

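The bar is a straight vertical line at x≈403, between the pads, with ends at y≈190 and 432. The offset from prediction is about 2.5 mm toward the hinge. Descend and pinch.

drive_tool:
  moves:
    - [[4, 4, 14, 0, 0, 0, 0.2], [0, 0, 14, 0, 0, 0, 0.2], [0, 0, 14, 0, 0, 0, 0.2], [0, 0, 14, 0, 0, 0, 0.2], [0, 0, 11, 0, 0, 0, 0.2], [0, 0, 0, 0, 0, 0, 1], [0, 0, 0, 0, 0, 0, 1], [0, 0, 0, 0, 0, 0, 1], [0, 0, 0, 0, 0, 0, 1]]
  force: 25

```text
clock: 3.85
ee_pos: [0.4411, -0.0835, 0.2428]
eef_rot: [-180.0, -0.0, 106.5]
ft_force: [-4.4, 1.7, -1.2]
gripper_width: 0.0114
gripper_force: 24.4
```

Run:
```python
import numpy as np
th=np.r_[0,.015,np.arange(.05,1.69,.04),1.70,1.715,1.73,1.745,1.76,1.775,1.79]
c,z=-205*np.cos(th)+4*np.sin(th),205*np.sin(th)+4*np.cos(th)
for a,b,t in zip(np.diff(c.round(1)),np.diff(-z.round(1)),th[1:]): print(round(t,3),round(a,1),round(b,1))
```

```text
0.015 0.1 -3.1
0.05 0.4 -7.1
0.09 0.7 -8.2
0.13 1.0 -8.1
0.17 1.4 -8.1
0.21 1.7 -8.0
0.25 2.1 -8.0
0.29 2.3 -7.9
0.33 2.7 -7.7
0.37 2.9 -7.7
0.41 3.3 -7.5
0.45 3.5 -7.4
0.49 3.9 -7.2
0.53 4.1 -7.1
0.57 4.5 -6.9
0.61 4.7 -6.7
0.65 4.9 -6.5
0.69 5.2 -6.4
0.73 5.5 -6.1
0.77 5.7 -5.9
0.81 5.9 -5.6
0.85 6.2 -5.5
0.89 6.4 -5.1
0.93 6.6 -4.9
0.97 6.7 -4.7
1.01 7.0 -4.3
1.05 7.1 -4.1
1.09 7.2 -3.8
1.13 7.5 -3.5
1.17 7.5 -3.2
1.21 7.7 -2.9
1.25 7.8 -2.6
1.29 7.8 -2.3
1.33 8.0 -1.9
1.37 8.0 -1.7
1.41 8.1 -1.3
1.45 8.2 -1.0
1.49 8.1 -0.7
1.53 8.2 -0.3
1.57 8.2 0.0
1.61 8.2 0.3
1.65 8.2 0.7
1.7 10.2 1.2
1.715 3.0 0.5
1.73 3.0 0.5
1.745 3.1 0.6
1.76 3.0 0.6
1.775 3.0 0.7
1.79 3.0 0.7
```

drive_tool:
  moves:
    - [[0, 0.1, -3, 0, 0, 0, 1], [0, 0.4, -7, 0, 0, 0, 1], [0, 0.7, -8.2, 0, 0, 0, 1], [0, 1, -8.1, 0, 0, 0, 1], [0, 1.4, -8.1, 0, 0, 0, 1], [0, 1.7, -8, 0, 0, 0, 1], [0, 2.1, -8, 0, 0, 0, 1], [0, 2.3, -7.9, 0, 0, 0, 1], [0, 2.7, -7.7, 0, 0, 0, 1], [0, 2.9, -7.7, 0, 0, 0, 1]]

```text
clock: 4.85
ee_pos: [0.4557, -0.0791, 0.3175]
eef_rot: [-179.9, -0.0, 106.5]
ft_force: [-7.7, 2.0, -0.2]
gripper_width: 0.0109
gripper_force: 24.4
```

drive_tool:
  moves:
    - [[0, 3.3, -7.5, 0, 0, 0, 1], [0, 3.5, -7.4, 0, 0, 0, 1], [0, 3.9, -7.2, 0, 0, 0, 1], [0, 4.1, -7.1, 0, 0, 0, 1], [0, 4.5, -6.9, 0, 0, 0, 1], [0, 4.7, -6.7, 0, 0, 0, 1], [0, 4.9, -6.5, 0, 0, 0, 1], [0, 5.2, -6.4, 0, 0, 0, 1], [0, 5.5, -6.1, 0, 0, 0, 1], [0, 5.7, -5.9, 0, 0, 0, 1]]

```text
clock: 5.85
ee_pos: [0.4985, -0.0663, 0.3867]
eef_rot: [-179.9, 0.1, 106.5]
ft_force: [-17.7, 1.5, 13.2]
gripper_width: 0.0109
gripper_force: 24.8
```

drive_tool:
  moves:
    - [[0, 5.9, -5.6, 0, 0, 0, 1], [0, 6.2, -5.5, 0, 0, 0, 1], [0, 6.4, -5.1, 0, 0, 0, 1], [0, 6.6, -4.9, 0, 0, 0, 1], [0, 6.7, -4.7, 0, 0, 0, 1], [0, 7, -4.3, 0, 0, 0, 1], [0, 7.1, -4.1, 0, 0, 0, 1], [0, 7.2, -3.8, 0, 0, 0, 1], [0, 7.5, -3.5, 0, 0, 0, 1], [0, 7.5, -3.2, 0, 0, 0, 1]]

```text
clock: 6.85
ee_pos: [0.565, -0.0467, 0.4311]
eef_rot: [179.9, 0.1, 106.5]
ft_force: [-3.7, 2.3, 4.2]
gripper_width: 0.011
gripper_force: 25.2
```

drive_tool:
  moves:
    - [[0, 7.7, -2.9, 0, 0, 0, 1], [0, 7.8, -2.6, 0, 0, 0, 1], [0, 7.8, -2.3, 0, 0, 0, 1], [0, 8, -1.9, 0, 0, 0, 1], [0, 8, -1.7, 0, 0, 0, 1], [0, 8.1, -1.3, 0, 0, 0, 1], [0, 8.2, -1, 0, 0, 0, 1], [0, 8.1, -0.7, 0, 0, 0, 1], [0, 8.2, -0.3, 0, 0, 0, 1], [0, 8.2, 0, 0, 0, 0, 1]]

```text
clock: 7.85
ee_pos: [0.6422, -0.0241, 0.4433]
eef_rot: [-180.0, -0.0, 106.5]
ft_force: [-2.8, 4.3, 2.5]
gripper_width: 0.0108
gripper_force: 26.2
```

drive_tool:
  moves:
    - [[0, 8, 0.3, 0, 0, 0, 1], [0, 8, 0.7, 0, 0, 0, 1], [0, 5, 0.6, 0, 0, 0, 1], [0, 3, 0.4, 0, 0, 0, 1], [0, 3, 0.4, 0, 0, 0, 1], [0, 3, 0.5, 0, 0, 0, 1], [0, 0, 0, 0, 0, 0, 1]]

```text
clock: 8.55
ee_pos: [0.6705, -0.0159, 0.4403]
eef_rot: [-180.0, -0.0, 106.5]
ft_force: [-2.2, 3.5, -0.4]
gripper_width: 0.0109
gripper_force: 26.0
```

drive_tool:
  moves:
    - [[0, 2.5, 0.5, 0, 0, 0, 1], [0, 2.5, 0.5, 0, 0, 0, 1], [0, 2, 0.4, 0, 0, 0, 1], [0, 0, 0, 0, 0, 0, 1], [0, 0, 0, 0, 0, 0, 1]]

```text
clock: 9.05
ee_pos: [0.6771, -0.014, 0.4391]
eef_rot: [-180.0, 0.0, 106.5]
ft_force: [-1.0, 2.8, -1.1]
gripper_width: 0.011
gripper_force: 26.0
```

drive_tool:
  moves:
    - [[0, 1, 0.2, 0, 0, 0, 1], [0, 1, 0.2, 0, 0, 0, 1], [0, 0, 0, 0, 0, 0, 1], [0, 0, 0, 0, 0, 0, 1]]

```text
clock: 9.45
ee_pos: [0.6787, -0.0135, 0.4388]
eef_rot: [-179.9, 0.0, 106.5]
ft_force: [-4.7, 2.5, 0.1]
gripper_width: 0.0108
gripper_force: 26.1
```

drive_tool:
  moves:
    - [[0, 1, 0.2, 0, 0, 0, 1], [0, 1, 0.2, 0, 0, 0, 1], [0, 0, 0, 0, 0, 0, 1], [0, 0, 0, 0, 0, 0, 1]]

```text
clock: 9.85
ee_pos: [0.6795, -0.0132, 0.4389]
eef_rot: [-179.7, 0.0, 106.4]
ft_force: [-16.0, 0.3, 5.3]
gripper_width: 0.0111
gripper_force: 26.6
```

Firm contact with the roller. Ease off the push, open, and retreat upward.

drive_tool:
  moves:
    - [[0, -1, -0.2, 0, 0, 0, 1], [0, 0, 0, 0, 0, 0, 1], [0, 0, 0, 0, 0, 0, 0.4], [0, 0, 0, 0, 0, 0, 0], [0, 0, 0, 0, 0, 0, -0.2], [0, 0, 0, 0, 0, 0, -0.2], [0, 0, 0, 0, 0, 0, -0.2]]

```text
clock: 10.55
ee_pos: [0.68, -0.0132, 0.4386]
eef_rot: [180.0, 0.0, 106.5]
ft_force: [0.7, 0.2, 0.3]
gripper_width: 0.0513
gripper_force: 0.0
```

drive_tool:
  moves:
    - [[0, 0, -10, 0, 0, 0, -0.2], [0, 0, -20, 0, 0, 0, -0.2], [0, 0, -20, 0, 0, 0, -0.2], [0, 0, 0, 0, 0, 0, -0.2], [0, 0, 0, 0, 0, 0, -0.2]]

```text
clock: 11.05
ee_pos: [0.6801, -0.0131, 0.4892]
eef_rot: [179.9, 0.0, 106.5]
ft_force: [-0.8, 0.2, 0.0]
gripper_width: 0.0512
gripper_force: 0.0
```

Run:
```python
from h import *
import cv2
from plant import readout,camera
st=readout.get_state();print(st["ee_pos"],st["ft_force"])
t=camera("top");s=camera("side");cv2.imwrite("pics/t3.png",t);cv2.imwrite("pics/s3.png",s)
x,y,a=np.load("case.npy");K=np.array([x,y,0])+Rz(a)@[0,-.058,.08];print(K,proj("top",K),proj("side",K))
m=np.zeros((600,800,3),np.uint8)
m[:,:400]=cv2.resize(t[100:280,205:325],(400,600),interpolation=cv2.INTER_CUBIC)
m[:,400:]=cv2.resize(s[60:240,200:320],(400,600),interpolation=cv2.INTER_CUBIC)
cv2.imwrite("pics/m3.png",m)
```

```text
[ 0.68008295 -0.01313099  0.48915611] [-0.81819057  0.23293487  0.00794303]
[ 0.57302849 -0.10527625  0.08      ] [[311.64170762 194.67305051]] [[264.30986811 150.32350968]]
```

View pics/m3.png

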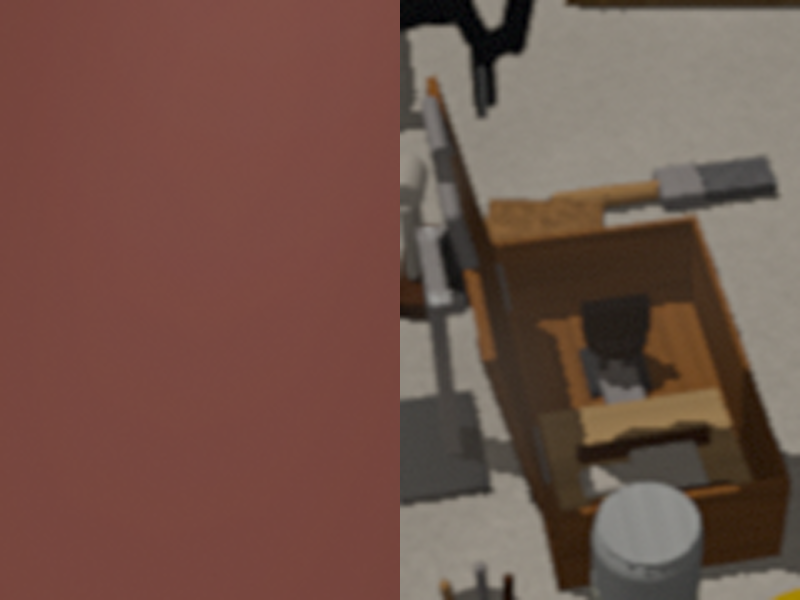

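The side view shows the lid resting on the stop, the case open, and the knob at about (615,325) with its broad side facing the camera. I'll move above the knob for the wrist view.

drive_tool:
  moves:
    - [[0, -10, -10, 0, 0, 0, -0.2], [-8, -20, -5, 0, 0, 0, -0.2], [-10, -25, 0, 0, 0, 0, -0.2], [-10, -25, 0, 0, 0, 0, -0.2], [-10, -25, 10, 0, 0, 0, -0.2], [-10, -24, 35, 0, 0, 0, -0.2], [-10, 0, 45, 0, 0, 0, -0.2], [0, 0, 45, 0, 0, 0, -0.2], [0, 0, 9, 0, 0, 0, -0.2], [0, 0, 0, 0, 0, 0, -0.2]]

```text
clock: 12.15
ee_pos: [0.5718, -0.105, 0.3589]
eef_rot: [-179.9, -0.1, 106.5]
ft_force: [-0.3, 0.6, 0.9]
gripper_width: 0.0513
gripper_force: 0.0
```

drive_tool:
  moves:
    - [[0, 0, 0, 0, 0, 0, -0.2], [0, 0, 0, 0, 0, 0, -0.2], [0, 0, 0, 0, 0, 0, -0.2]]

```text
clock: 12.45
ee_pos: [0.5732, -0.1054, 0.3618]
eef_rot: [179.9, 0.1, 106.5]
ft_force: [0.5, -0.5, -0.5]
gripper_width: 0.051
gripper_force: 0.0
```

Run:
```python
from h import *
import cv2
from plant import readout,camera
st=readout.get_state();im=camera("wrist");print(st["clock"],st["ee_pos"],st["eef_rot"],st["joint_positions"])
cv2.imwrite("pics/w4raw.png",im)
x,y,a=np.load("case.npy");K=np.array([[0,-.058,.08],[.02,-.058,.08],[0,-.038,.08]])@Rz(a).T+[x,y,0]
print(wproj(st,K)*1.5625)
for p in wproj(st,K): cv2.circle(im,tuple(int(round(v)) for v in p),1,(0,0,255),-1)
cv2.imwrite("pics/w4.png",cv2.resize(im,(800,600),interpolation=cv2.INTER_CUBIC))
```

```text
12.45 [ 0.57323516 -0.10535023  0.36177721] [1.79865213e+02 1.20065817e-01 1.06491046e+02] [-2.32600763e+01  2.55709995e+00 -2.44668154e+00  8.48158137e+01
 -6.11968421e-03  5.02487269e+01]
[[393.03432823 293.84849176]
 [428.70398718 293.78917875]
 [392.92812676 258.70488042]]
```

View pics/w4.png

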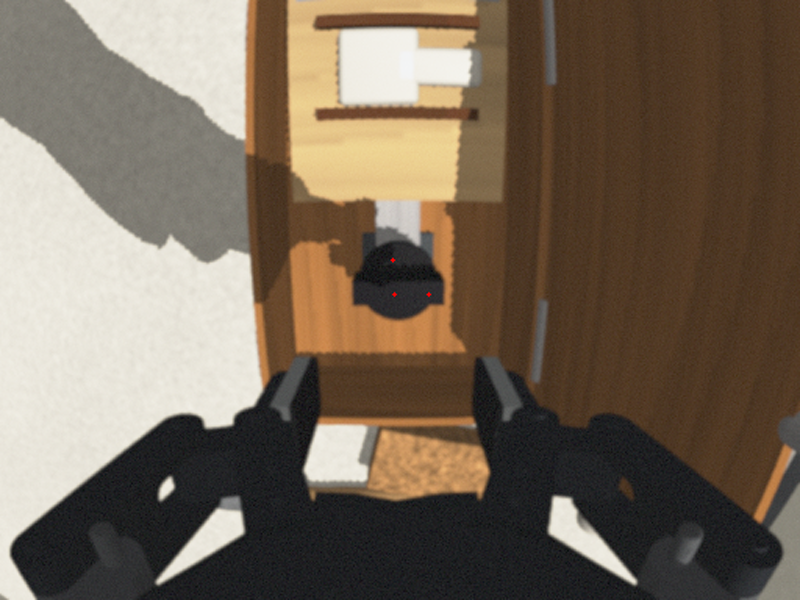

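The knob's bar lies along the case's x axis: x 354–442, centre (398,291), about 2 mm from prediction. The platform's free edge is at y≈200, clear of the fingers. I'll turn the tool −90° so the whole clockwise turn fits in one grip, then verify.

drive_tool:
  moves:
    - [[1.5, 2, 0, 0, 0, -8.5, 0], [0, 0, 0, 0, 0, -8.5, 0], [0, 0, 0, 0, 0, -8.5, 0], [0, 0, 0, 0, 0, -8.5, 0], [0, 0, 0, 0, 0, -8.5, 0], [0, 0, 0, 0, 0, -8.5, 0], [0, 0, 0, 0, 0, -8.5, 0], [0, 0, 0, 0, 0, -8.5, 0], [0, 0, 0, 0, 0, -8.5, 0], [0, 0, 0, 0, 0, -8.5, 0]]

```text
clock: 13.5
ee_pos: [0.5744, -0.1033, 0.3603]
eef_rot: [-180.0, 0.0, -168.2]
ft_force: [-0.4, 0.6, -0.8]
gripper_width: 0.0428
gripper_force: 0.0
```

drive_tool:
  moves:
    - [[0, 0, 10, 0, 0, -5, 0], [0, 0, 20, 0, 0, 0, 0], [0, 0, 20, 0, 0, 0, 0], [0, 0, 10, 0, 0, 0, 0], [0, 0, 0, 0, 0, 0, 0], [0, 0, 0, 0, 0, 0, 0], [0, 0, 0, 0, 0, 0, 0], [0, 0, 0, 0, 0, 0, 0]]

```text
clock: 14.3
ee_pos: [0.5745, -0.1034, 0.3007]
eef_rot: [-179.9, 0.1, -163.5]
ft_force: [-0.1, 0.1, 0.4]
gripper_width: 0.0426
gripper_force: 0.0
```

Run:
```python
from h import *
import cv2
from plant import readout,camera
st=readout.get_state();im=camera("wrist");print(st["clock"],st["ee_pos"],st["eef_rot"],st["joint_positions"])
x,y,a=np.load("case.npy");K=np.array([[0,-.058,.08],[.02,-.058,.08],[0,-.038,.08]])@Rz(a).T+[x,y,0]
print(wproj(st,K)*1.5625)
for p in wproj(st,K): cv2.circle(im,tuple(int(round(v)) for v in p),1,(0,0,255),-1)
cv2.imwrite("pics/w5.png",cv2.resize(im,(800,600),interpolation=cv2.INTER_CUBIC))
```

```text
14.3 [ 0.57448034 -0.10340671  0.30073563] [-1.79936551e+02  7.15902680e-02 -1.63529260e+02] [-2.30313345e+01  3.40112605e+00 -7.92211209e+00  7.85811624e+01
 -3.41840643e-03 -3.95020376e+01]
[[392.88926405 325.12728504]
 [393.06432086 367.4566343 ]
 [439.05177462 324.98449522]]
```

View pics/w5.png

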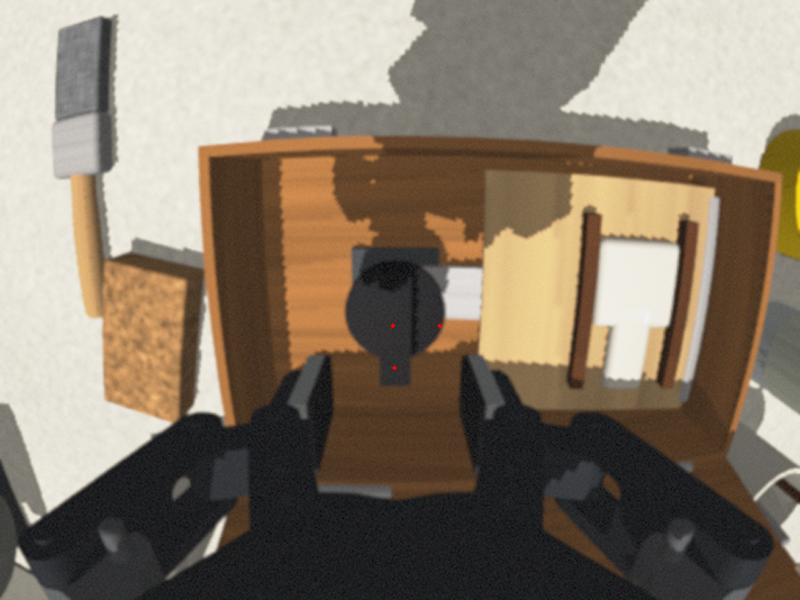

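The knob's bar is vertical in the view, x 380–410, centred between the pads (mid ≈396). Descend and grip.

drive_tool:
  moves:
    - [[0, 0, 20, 0, 0, 0, 0], [0, 0, 20, 0, 0, 0, 0], [0, 0, 16, 0, 0, 0, 0], [0, 0, 15, 0, 0, 0, 0], [0, 0, 0, 0, 0, 0, 0], [0, 0, 0, 0, 0, 0, 1], [0, 0, 0, 0, 0, 0, 1], [0, 0, 0, 0, 0, 0, 1], [0, 0, 0, 0, 0, 0, 1]]
  force: 50

```text
clock: 15.25
ee_pos: [0.5747, -0.1038, 0.2299]
eef_rot: [-179.9, 0.1, -163.5]
ft_force: [-0.6, -2.7, 4.2]
gripper_width: 0.0129
gripper_force: 52.9
```

drive_tool:
  moves:
    - [[0, 0, 0, 0, 0, 5, 1], [0, 0, 0, 0, 0, 5, 1], [0, 0, 0, 0, 0, 5, 1], [0, 0, 0, 0, 0, 5, 1], [0, 0, 0, 0, 0, 5, 1], [0, 0, 0, 0, 0, 5, 1], [0, 0, 0, 0, 0, 5, 1], [0, 0, 0, 0, 0, 5, 1], [0, 0, 0, 0, 0, 5, 1], [0, 0, 0, 0, 0, 5, 1]]

```text
clock: 16.25
ee_pos: [0.5747, -0.1039, 0.2299]
eef_rot: [-180.0, 0.2, 146.3]
ft_force: [-0.2, -3.1, 3.8]
gripper_width: 0.0131
gripper_force: 53.0
```

drive_tool:
  moves:
    - [[0, 0, 0, 0, 0, 5, 1], [0, 0, 0, 0, 0, 5, 1], [0, 0, 0, 0, 0, 5, 1], [0, 0, 0, 0, 0, 5, 1], [0, 0, 0, 0, 0, 5, 1], [0, 0, 0, 0, 0, 5, 1], [0, 0, 0, 0, 0, 5, 1], [0, 0, 0, 0, 0, 5, 1], [0, 0, 0, 0, 0, 0, 1], [0, 0, 0, 0, 0, 0, 1]]

```text
clock: 17.25
ee_pos: [0.5746, -0.1039, 0.2299]
eef_rot: [179.9, 0.1, 106.6]
ft_force: [-1.9, -4.6, 6.2]
gripper_width: 0.013
gripper_force: 53.2
```

Turned 90° so far. I'll estimate the platform's tilt by fitting its edges in the earlier wrist image (turn 0) and the present one.

```bash
cat > tilt.py <<'E'
from h import *
import cv2
from scipy.ndimage import map_coordinates
def plat(q,tilt,P):   # q: case x,y,yaw,dz ; P in platform frame (x,y,z), tilt>0 free side low
    X=Ro.from_rotvec([tilt,0,0]).apply(P)   # rotation about +x: -y side goes down
    return (X+[0,.128,.035+q[3]])@Rz(q[2]).T+[q[0],q[1],0]
n=30
E=[np.c_[np.full(n,-.07),np.linspace(-.137,-.005,n),np.full(n,.005)],
   np.c_[np.full(n,.07),np.linspace(-.137,-.005,n),np.full(n,.005)],
   np.c_[np.linspace(-.068,.068,n),np.full(n,-.138),np.full(n,.005)]]
N=[np.array([-1,0,0]),np.array([1,0,0]),np.array([0,-1,0])]
def observe(im,st,q,tilt,w):
    L=np.log(cv2.GaussianBlur(im[:,:,0],(0,0),.8).astype(float)+8); out=[]
    for e,(P,nn) in enumerate(zip(E,N)):
        a=wproj(st,plat(q,tilt,P)); b=wproj(st,plat(q,tilt,P+nn*.003)); d=(b-a)/np.linalg.norm(b-a,axis=1)[:,None]
        s=np.arange(-w,w+.1,.25)
        for i in range(n):
            xy=a[i]+s[:,None]*d[i]
            if xy.min()<2 or xy[:,0].max()>508 or xy[:,1].max()>300: continue
            g=-np.gradient(map_coordinates(L,[xy[:,1],xy[:,0]],order=1))   # bright inside -> dark outside
            k=g.argmax()
            if g[k]>.03: out.append((e,P[i],xy[k],d[i]))
    return out
def fit(views,q0,t0,rounds=(10,6,4,3)):   # views: (im,state,turn)
    p=np.r_[q0,t0]
    for w in rounds:
        ob=[(st,turn,observe(im,st,p[:4],p[4]-.05*turn,w)) for im,st,turn in views]
        def res(p):
            r=[]
            for st,turn,o in ob:
                pr=wproj(st,plat(p[:4],p[4]-.05*turn,np.array([a[1] for a in o])))
                r.append(((pr-np.array([a[2] for a in o]))*np.array([a[3] for a in o])).sum(1))
            return np.r_[np.concatenate(r)/.7, (p[3])/.0015*3]
        s=least_squares(res,p,loss="soft_l1",x_scale=[.01,.01,.01,.01,.01]);p=s.x
    return p,[len(o[2]) for o in ob],np.median(np.abs(res(p)))*.7,ob
E
python3 - <<'E'
from tilt import *
from plant import readout,camera
import pickle
st=readout.get_state();im=camera("wrist");cv2.imwrite("pics/w6raw.png",im)
st0=dict(ee_pos=np.array([0.57323516,-0.10535023,0.36177721]),eef_rot=np.array([179.865213,.120065817,106.491046]))
V0=(cv2.imread("pics/w4raw.png"),st0,0.);V1=(im,{k:st[k] for k in("ee_pos","eef_rot")},np.radians(-163.5+360-106.6))
pickle.dump([V0,V1],open("v.pkl","wb"))
q=np.r_[np.load("case.npy")+[.002,.001,0],0]
for v in ([V0],[V1],[V0,V1]):
  for t0 in (.1,.14):
    p,c,m,_=fit(v,q,t0);print(p.round(4),"t0 deg",np.degrees(p[4]).round(2),c,m.round(2))
E
```

```text
[ 0.5588 -0.0485  0.2896  0.0012  0.1057] t0 deg 6.06 [83] 0.25
[ 0.5588 -0.0485  0.2895  0.0012  0.1061] t0 deg 6.08 [83] 0.25
[ 5.589e-01 -4.860e-02  2.891e-01  5.000e-04  1.218e-01] t0 deg 6.98 [63] 0.25
[ 5.589e-01 -4.860e-02  2.893e-01  5.000e-04  1.221e-01] t0 deg 7.0 [63] 0.25
[ 0.5589 -0.0487  0.2889  0.0012  0.1267] t0 deg 7.26 [83, 63] 0.26
[ 0.5589 -0.0487  0.2888  0.0013  0.1272] t0 deg 7.29 [83, 63] 0.26
```

The tilt fits agree to about 1°: initial tilt 6–7.3°, so the total turn needed is 2.1–2.5 rad. I'll turn 35° more, then release and look properly.

drive_tool:
  moves:
    - [[0, 0, 0, 0, 0, 5, 1], [0, 0, 0, 0, 0, 5, 1], [0, 0, 0, 0, 0, 5, 1], [0, 0, 0, 0, 0, 5, 1], [0, 0, 0, 0, 0, 5, 1], [0, 0, 0, 0, 0, 5, 1], [0, 0, 0, 0, 0, 5, 1], [0, 0, 0, 0, 0, 0, 1], [0, 0, 0, 0, 0, 0, 1]]

```text
clock: 18.2
ee_pos: [0.5746, -0.1039, 0.2299]
eef_rot: [179.9, 0.1, 71.6]
ft_force: [-1.2, -5.0, 5.3]
gripper_width: 0.0131
gripper_force: 53.2
```

drive_tool:
  moves:
    - [[0, 0, 0, 0, 0, 0, 0], [0, 0, 0, 0, 0, 0, 0], [0, 0, 0, 0, 0, 0, 0], [0, 0, -20, 0, 0, 0, 0], [0, 0, -40, 0, 0, -5, 0], [0, 0, -45, 0, 0, -6, 0], [0, 0, -40, 0, 0, -6, 0], [0, 0, 0, 0, 0, -6, 0], [0, 0, 0, 0, 0, -6, 0], [0, 0, 0, 0, 0, -6, 0]]

```text
clock: 19.2
ee_pos: [0.5742, -0.1031, 0.3738]
eef_rot: [180.0, -0.0, 106.8]
ft_force: [0.2, 0.0, -0.6]
gripper_width: 0.043
gripper_force: 0.0
```

drive_tool:
  moves:
    - [[10, 0, 0, 0, 0, 0, 0], [10, 0, 0, 0, 0, 0, 0], [10, 0, 0, 0, 0, 0, 0], [10, 0, 0, 0, 0, 0, 0], [0, 0, 0, 0, 0, 0, 0], [0, 0, 0, 0, 0, 0, 0], [0, 0, 0, 0, 0, 0, 0], [0, 0, 0, 0, 0, 0, 0]]

```text
clock: 20.0
ee_pos: [0.5629, -0.0653, 0.3735]
eef_rot: [-180.0, 0.0, 106.4]
ft_force: [-0.3, -0.4, -0.2]
gripper_width: 0.043
gripper_force: 0.0
```

Run:
```python
from tilt import *
from plant import readout,camera
import pickle
st=readout.get_state();im=camera("wrist");cv2.imwrite("pics/w7raw.png",im);print(st["clock"],st["ee_pos"],st["eef_rot"])
v=(im,{k:st[k] for k in("ee_pos","eef_rot")},0.);pickle.dump(v,open("v7.pkl","wb"))
q=np.array([.5589,-.0486,.289,.0008])
for t0 in (-.02,.02):
    p,c,m,_=fit([v],q,t0);print(p.round(4),"tilt deg",np.degrees(p[4]).round(2),c,m.round(2))
```

```text
20.0 [ 0.56286657 -0.06526109  0.37353131] [-1.79996688e+02  7.90369415e-03  1.06438818e+02]
[ 0.5588 -0.0486  0.29    0.0027  0.0172] tilt deg 0.98 [83] 0.25
[ 0.5588 -0.0486  0.2901  0.0026  0.0169] tilt deg 0.97 [83] 0.25
```

Tilt is about 1° now, consistent with t0≈0.126 rad. To pin down the camera bias before the final trim, I'll take views at other yaws.

drive_tool:
  moves:
    - [[0, 5, 0, 0, 0, -8, 0], [0, 5, 0, 0, 0, -8, 0], [0, 0, 0, 0, 0, -8, 0], [0, 0, 0, 0, 0, -8, 0], [0, 0, 0, 0, 0, -8, 0], [0, 0, 0, 0, 0, -5, 0], [0, 0, 0, 0, 0, 0, 0], [0, 0, 0, 0, 0, 0, 0], [0, 0, 0, 0, 0, 0, 0], [0, 0, 0, 0, 0, 0, 0]]

```text
clock: 21.05
ee_pos: [0.5722, -0.0615, 0.3736]
eef_rot: [-180.0, 0.0, 151.4]
ft_force: [-0.0, -0.5, 0.3]
gripper_width: 0.0428
gripper_force: 0.0
```

```bash
cat > snap.py <<'E'
import sys,pickle
from plant import readout,camera
st=readout.get_state();im=camera("wrist");print(st["clock"],st["ee_pos"],st["eef_rot"])
pickle.dump((im,{k:st[k] for k in("ee_pos","eef_rot")},0.),open(sys.argv[1],"wb"))
E
python3 snap.py v8.pkl
```

```text
21.05 [ 0.5721679  -0.06149412  0.37359618] [-1.79998481e+02  4.17787821e-03  1.51393195e+02]
```

drive_tool:
  moves:
    - [[-10, 0, 0, 0, 0, -8, 0], [-10, 0, 0, 0, 0, -8, 0], [0, 0, 0, 0, 0, -8, 0], [0, 0, 0, 0, 0, -8, 0], [0, 0, 0, 0, 0, -8, 0], [0, 0, 0, 0, 0, -5, 0], [0, 0, 0, 0, 0, 0, 0], [0, 0, 0, 0, 0, 0, 0], [0, 0, 0, 0, 0, 0, 0], [0, 0, 0, 0, 0, 0, 0]]

```text
clock: 22.1
ee_pos: [0.5903, -0.0697, 0.3736]
eef_rot: [-180.0, 0.0, -163.6]
ft_force: [-0.3, 0.4, -0.2]
gripper_width: 0.0426
gripper_force: 0.0
```

```bash
python3 snap.py v9.pkl
python3 - <<'E'
from tilt import *
import pickle
q=np.array([.5589,-.0486,.289,.001])
W=[pickle.load(open(f"v{i}.pkl","rb")) for i in (7,8,9)]
for v in ([W[0]],[W[1]],[W[2]],W):
    p,c,m,ob=fit(v,q,.017);print(p.round(4),"tilt deg",np.degrees(p[4]).round(2),c,m.round(2))
tiles=[]
for im,st,_ in W:
    im=im.copy()
    for a in [a for s,t,o in ob if s is st for a in o]: cv2.circle(im,tuple(int(round(v)) for v in a[2]),1,(0,0,255),-1)
    tiles.append(cv2.resize(im,(400,300)))
tiles.append(np.zeros_like(tiles[0]))
cv2.imwrite("pics/m9.png",np.vstack([np.hstack(tiles[:2]),np.hstack(tiles[2:])]))
E
```

```text
22.1 [ 0.59030117 -0.06971359  0.37359009] [-1.79995955e+02  4.81056505e-04 -1.63608131e+02]
[ 0.5585 -0.0494  0.2895  0.0027  0.0177] tilt deg 1.01 [83] 0.25
[ 0.5586 -0.0492  0.2891  0.002   0.0083] tilt deg 0.48 [81] 0.25
[ 5.587e-01 -4.940e-02  2.884e-01  1.200e-03 -1.000e-04] tilt deg -0.01 [81] 0.26
[ 0.5586 -0.0493  0.29    0.0033  0.0216] tilt deg 1.24 [83, 81, 81] 0.24
```

View pics/m9.png

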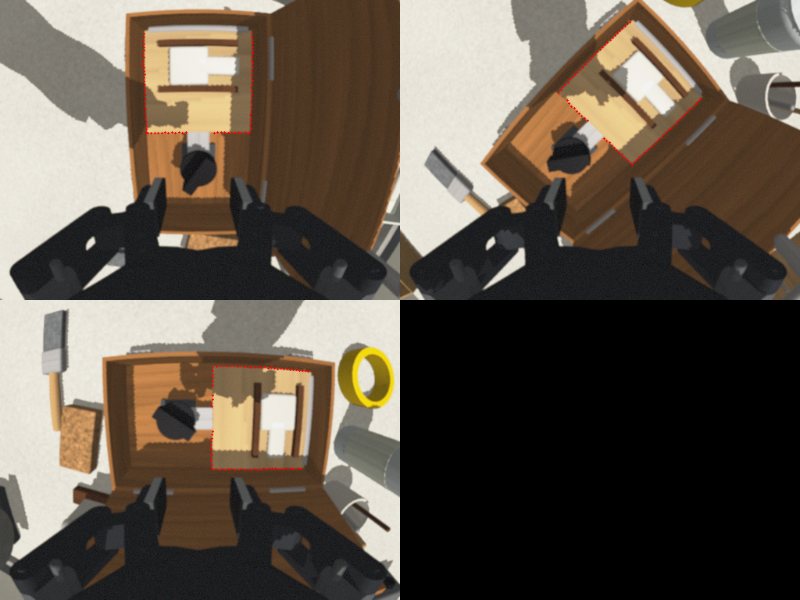

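All edge picks sit on the platform's outline in the three views. Now a joint fit with a shared small camera-mount error.

```bash
cat > joint.py <<'E'
from tilt import *
import pickle,h,tilt
base=h.camera_model
bias=np.zeros(6)
def cm(n):
    m=dict(base(n))
    if n=="wrist":
        B=np.eye(4);B[:3,:3]=Ro.from_rotvec(bias[:3]).as_matrix();B[:3,3]=bias[3:];m["T_tool_cam"]=m["T_tool_cam"]@B
    return m
h.camera_model=cm
sig=np.array([.006]*3+[.002]*3)
def jfit(views,q0,t0,sdz=.0015,rounds=(8,5,3,3)):
    p=np.r_[q0,t0,np.zeros(6)]
    for w in rounds:
        bias[:]=p[5:]
        ob=[(st,turn,observe(im,st,p[:4],p[4]-.05*turn,w)) for im,st,turn in views]
        def res(p):
            bias[:]=p[5:]; r=[]
            for st,turn,o in ob:
                pr=wproj(st,plat(p[:4],p[4]-.05*turn,np.array([a[1] for a in o])))
                r.append(((pr-np.array([a[2] for a in o]))*np.array([a[3] for a in o])).sum(1))
            return np.concatenate(r)
        f=lambda p:np.r_[res(p)/.7,5*p[3]/sdz,5*p[5:]/sig]
        s=least_squares(f,p,loss="soft_l1",x_scale=[.01]*11);p=s.x
    r=res(p);C=np.linalg.inv(s.jac.T@s.jac)
    return p,np.sqrt(np.mean(r**2)),np.sqrt(C[4,4])
if __name__=="__main__":
    V0,V1=pickle.load(open("v.pkl","rb"))
    T=np.radians(125)
    V0=(V0[0],V0[1],-T);V1=(V1[0],V1[1],V1[2]-T)
    W=[pickle.load(open(f"v{i}.pkl","rb")) for i in (7,8,9)]
    q=np.array([.5588,-.049,.289,.001])
    for nm,v in (("3",W),("5",W+[V0,V1]),("02,9",[V0,V1,W[2]])):
        p,r,e=jfit(v,q,.01);print(nm,p[:4].round(4),"tilt",p[4].round(4),"+-",e.round(4),"bias",p[5:].round(4),"rms",r.round(2))
E
python3 joint.py
```

```text
3 [ 5.586e-01 -4.920e-02  2.901e-01  5.000e-04] tilt 0.0191 +- 0.0067 bias [ 0.0005 -0.      0.0001  0.0001  0.0005 -0.0025] rms 0.34
5 [ 5.585e-01 -4.940e-02  2.904e-01  5.000e-04] tilt 0.0285 +- 0.0047 bias [ 0.0013  0.0008  0.0006  0.0001  0.0005 -0.0022] rms 0.44Traceback (most recent call last):
  File "joint.py", line 34, in <module>
    p,r,e=jfit(v,q,.01);print(nm,p[:4].round(4),"tilt",p[4].round(4),"+-",e.round(4),"bias",p[5:].round(4),"rms",r.round(2))
          ~~~~^^^^^^^^^
  File "joint.py", line 24, in jfit
    s=least_squares(f,p,loss="soft_l1",x_scale=[.01]*11);p=s.x
    return func(*args, **kwargs)
    vector_fun = VectorFunction(
        fun_wrapped,
    ...<6 lines>...
        workers=workers
    )
    self.J, dct = approx_derivative(
                  ~~~~~~~~~~~~~~~~~^
        self.fun_wrapped, self.x, f0=self.f, **finite_diff_options
        ^^^^^^^^^^^^^^^^^^^^^^^^^^^^^^^^^^^^^^^^^^^^^^^^^^^^^^^^^^
    )
    ^
    J, _nfev = _dense_difference(fun_wrapped, x0, f0, h,
               ~~~~~~~~~~~~~~~~~^^^^^^^^^^^^^^^^^^^^^^^^
                             use_one_si
[... 293 characters left out ...]
           ~~~~~~~~^^^^^^^^^^^^^^^^^^^^^^^^^^^^^^
    return np.atleast_1d(self.fun(x))
                         ~~~~~~~~^^^
    return self.f(x, *self.args, **self.kwargs)
           ~~~~~~^^^^^^^^^^^^^^^^^^^^^^^^^^^^^^
  File "joint.py", line 23, in <lambda>
    f=lambda p:np.r_[res(p)/.7,5*p[3]/sdz,5*p[5:]/sig]
                     ~~~^^^
  File "joint.py", line 20, in res
    pr=wproj(st,plat(p[:4],p[4]-.05*turn,np.array([a[1] for a in o])))
  File "h.py", line 12, in wproj
    m=camera_model("wrist"); R=Ro.from_euler("xyz",st["eef_rot"],degrees=True).as_matrix()
  File "joint.py", line 6, in cm
    m=dict(base(n))
           ~~~~^^^
ValueError: time passes only in moves, steps and waits
```

```bash
python3 - <<'E'
s=open("joint.py").read()
s=s.replace("base=h.camera_model","M0=h.camera_model('wrist')\nbase=lambda n:M0")
s=s.replace("sig=np","""k=40;u=np.linspace(-1,1,k)
RIM=[(np.c_[np.full(k,-.0775),u*.13,np.full(k,.085)],np.array([1,0,0])),
     (np.c_[u*.072,np.full(k,.135),np.full(k,.085)],np.array([0,-1,0])),
     (np.c_[u*.072,np.full(k,-.135),np.full(k,.085)],np.array([0,1,0]))]
toW=lambda q,P:P@Rz(q[2]).T+[q[0],q[1],0]
def orim(im,st,q,w):
    L=np.log(cv2.GaussianBlur(im[:,:,2],(0,0),.6).astype(float)+8); out=[]
    for P,nn in RIM:
        a=wproj(st,toW(q,P)); b=wproj(st,toW(q,P+nn*.003)); d=(b-a)/np.linalg.norm(b-a,axis=1)[:,None]
        s=np.arange(-w,w+.1,.25)
        for i in range(k):
            xy=a[i]+s[:,None]*d[i]
            if xy.min()<2 or xy[:,0].max()>508 or xy[:,1].max()>222: continue
            g=-np.gradient(map_coordinates(L,[xy[:,1],xy[:,0]],order=1)); j=g.argmax()
            if g[j]>.03: out.append((9,P[i],xy[j],d[i]))
    return out
sig=np""",1)
s=s.replace("        def res(p):","        rb=[(st,orim(im,st,p[:4],min(w,4))) for im,st,_ in views] if rim else []\n        def res(p):")
s=s.replace("            return np.concatenate(r)","""            for st,o in rb:
                if o: r.append(((wproj(st,toW(p[:4],np.array([a[1] for a in o])))-np.array([a[2] for a in o]))*np.array([a[3] for a in o])).sum(1))
            return np.concatenate(r)""")
s=s.replace("rounds=(8,5,3,3)):","rounds=(8,5,3,3),rim=True):")
s=s.replace('return p,np.sqrt(np.mean(r**2))','return p,np.array([np.sqrt(np.mean(r**2)),np.median(abs(r)),sum(len(o) for _,o in rb),len(r)])')
i=s.index("    for nm,v in")
s=s[:i]+'''    for nm,v in (("3",W),("5",W+[V0,V1])):
      for rim in (False,True):
       for sdz in (.0015,.0003):
        p,r,e=jfit(v,q,.02,sdz=sdz,rim=rim);print(nm,rim,sdz,p[:4].round(4),"tilt",p[4].round(4),"+-",e.round(4),"bias",p[5:].round(4),r.round(2))
'''
open("joint.py","w").write(s)
E
python3 joint.py
```

```text
3 False 0.0015 [ 5.586e-01 -4.920e-02  2.901e-01  5.000e-04] tilt 0.0189 +- 0.0067 bias [ 0.0004 -0.      0.0001  0.0001  0.0006 -0.0025] [3.50e-01 2.40e-01 0.00e+00 2.44e+02]
3 False 0.0003 [ 0.5586 -0.0492  0.2898  0.    ] tilt 0.0192 +- 0.0068 bias [ 0.0005 -0.      0.0001  0.0001  0.0007 -0.0029] [  0.35   0.25   0.   244.  ]
3 True 0.0015 [ 0.5582 -0.0488  0.2908  0.0038] tilt 0.02 +- 0.0064 bias [-0.0007  0.      0.0001 -0.0002  0.0004  0.0013] [4.60e-01 2.60e-01 2.20e+02 4.65e+02]
3 True 0.0003 [ 5.583e-01 -4.880e-02  2.902e-01  1.000e-04] tilt -0.0112 +- 0.0041 bias [-0.0008  0.0004  0.0002  0.      0.0006  0.001 ] [5.60e-01 2.70e-01 2.20e+02 4.65e+02]
5 False 0.0015 [ 5.585e-01 -4.940e-02  2.902e-01  5.000e-04] tilt 0.0293 +- 0.0046 bias [ 0.0012  0.0006  0.0004  0.0001  0.0005 -0.0022] [4.40e-01 2.60e-01 0.00e+00 3.91e+02]
5 False 0.0003 [ 0.5585 -0.0494  0.2902  0.    ] tilt 0.0281 +- 0.0047 bias [ 0.0012  0.0005  0.0005  0.0001  0.0006 -0.0027] [4.5e-01 2.6e-01 0.0e+00 3.9e+02]
5 True 0.0015 [ 0.5582 -0.0489  0.2904  0.0033] tilt 0.0244 +- 0.0044 bias [-0.0003  0.0009  0.0003  0.0001  0.0005  0.0011] [5.00e-01 2.50e-01 2.41e+02 6.32e+02]
5 True 0.0003 [ 0.5583 -0.0488  0.2899  0.0006] tilt 0.0013 +- 0.005 bias [-0.0003  0.0009  0.0003  0.0002  0.0005  0.0009] [5.50e-01 2.60e-01 2.41e+02 6.32e+02]
```

Convergence alone is weak and the scale cues conflict by a few mm. Parallax along the case's x will settle it: two more views at yaw 106.5°, about 130 mm apart.

drive_tool:
  moves:
    - [[0, 0, 0, 0, 0, 8.5, 0], [0, 0, 0, 0, 0, 8.5, 0], [0, 0, 0, 0, 0, 8.5, 0], [0, 0, 0, 0, 0, 8.5, 0], [0, 0, 0, 0, 0, 8.5, 0], [0, 0, 0, 0, 0, 8.5, 0], [0, 0, 0, 0, 0, 8.5, 0], [0, 0, 0, 0, 0, 8.5, 0], [0, 0, 0, 0, 0, 8.5, 0], [0, 0, 0, 0, 0, 8.5, 0]]

```text
clock: 23.15
ee_pos: [0.5903, -0.0697, 0.3736]
eef_rot: [180.0, 0.0, 111.1]
ft_force: [0.6, -0.5, 1.2]
gripper_width: 0.0429
gripper_force: 0.0
```

drive_tool:
  moves:
    - [[0, 5, 0, 0, 0, 5, 0], [0, 0, 0, 0, 0, 0, 0], [0, 0, 0, 0, 0, 0, 0], [0, 0, 0, 0, 0, 0, 0], [0, 0, 0, 0, 0, 0, 0], [0, 0, 0, 0, 0, 0, 0], [0, 0, 0, 0, 0, 0, 0]]

```text
clock: 23.85
ee_pos: [0.5949, -0.0679, 0.3736]
eef_rot: [180.0, 0.0, 106.5]
ft_force: [-0.1, -0.6, -0.1]
gripper_width: 0.0428
gripper_force: 0.0
```

```bash
python3 snap.py v10.pkl
```

```text
23.85 [ 0.5949201  -0.06791546  0.37362055] [1.79997276e+02 5.58007523e-03 1.06489183e+02]
```

drive_tool:
  moves:
    - [[0, -25, 0, 0, 0, 0, 0], [0, -30, 0, 0, 0, 0, 0], [0, -30, 0, 0, 0, 0, 0], [0, -30, 0, 0, 0, 0, 0], [0, -20, 0, 0, 0, 0, 0], [0, 0, 0, 0, 0, 0, 0], [0, 0, 0, 0, 0, 0, 0], [0, 0, 0, 0, 0, 0, 0], [0, 0, 0, 0, 0, 0, 0], [0, 0, 0, 0, 0, 0, 0]]

```text
clock: 24.9
ee_pos: [0.4659, -0.106, 0.3734]
eef_rot: [-180.0, -0.0, 106.5]
ft_force: [0.4, 0.4, 0.4]
gripper_width: 0.0425
gripper_force: 0.0
```

```bash
python3 snap.py v11.pkl
cat > par.py <<'E'
from joint import *
import joint
# free: x,y,yaw,dz,tilt, bias6, half-widths front/back and free-edge offset (edge-pick bias)
def pfit(views,q0,t0,sdz,rounds=(7,4,3,3),se=.002,use=(0,1,2)):
    p=np.r_[q0,t0,np.zeros(6),0,0]
    for w in rounds:
        bias[:]=p[5:11]; ob=[(st,turn,[a for a in observe(im,st,p[:4],p[4]-.05*turn,w) if a[0] in use]) for im,st,turn in views]
        def res(p):
            bias[:]=p[5:11]; r=[]
            for st,turn,o in ob:
                P=np.array([a[1] for a in o]);e=np.array([a[0] for a in o])
                P=P+np.c_[np.where(e==0,-p[11],np.where(e==1,p[11],0)),np.where(e==2,-p[12],0),0*e]
                r.append(((wproj(st,plat(p[:4],p[4]-.05*turn,P))-np.array([a[2] for a in o]))*np.array([a[3] for a in o])).sum(1))
            return np.concatenate(r)
        f=lambda p:np.r_[res(p)/.7,5*p[3]/sdz,5*p[5:11]/sig,5*p[11:]/se]
        s=least_squares(f,p,loss="soft_l1",x_scale=[.01]*13);p=s.x
    C=np.linalg.inv(s.jac.T@s.jac)
    return p,np.sqrt(np.mean(res(p)**2)),np.sqrt(C[4,4])
if __name__=="__main__":
    W={i:pickle.load(open(f"v{i}.pkl","rb")) for i in (7,8,9,10,11)}
    q=np.array([.5586,-.049,.2895,.002])
    for ids in ((7,8,9,10,11),(7,10,11),(10,11),(8,9,10,11)):
      for sdz in (.02,.001):
       for se in (.002,.0001):
        p,r,e=pfit([W[i] for i in ids],q,.015,sdz,se=se);print(ids,sdz,se,"dz",p[3].round(4),"tilt",p[4].round(4),"+-",e.round(4),"b",p[5:].round(4),r.round(2))
E
python3 par.py
```

```text
24.9 [ 0.46589836 -0.10599022  0.37344338] [-1.79987066e+02 -1.10250753e-02  1.06504187e+02]
(7, 8, 9, 10, 11) 0.02 0.002 dz 0.0014 tilt 0.024 +- 0.0052 b [-0.0002  0.0008 -0.0005 -0.0003 -0.0001 -0.      0.0005 -0.0001] 0.38
(7, 8, 9, 10, 11) 0.02 0.0001 dz 0.0026 tilt 0.0234 +- 0.005 b [-0.0002  0.0007 -0.0004 -0.0003 -0.0002 -0.0001  0.0001 -0.    ] 0.4
(7, 8, 9, 10, 11) 0.001 0.002 dz 0.0001 tilt 0.0217 +- 0.0052 b [-0.0001  0.001  -0.0004 -0.0003  0.0002 -0.0008  0.0006 -0.0003] 0.36
(7, 8, 9, 10, 11) 0.001 0.0001 dz 0.0001 tilt 0.0189 +- 0.005 b [ 0.0002  0.0007 -0.0003 -0.0002  0.0001 -0.0018  0.0002 -0.    ] 0.38
(7, 10, 11) 0.02 0.002 dz 0.0016 tilt 0.0266 +- 0.0064 b [-0.      0.0002 -0.0006 -0.      0.     -0.      0.0005 -0.    ] 0.36
(7, 10, 11) 0.02 0.0001 dz 0.0026 tilt 0.0245 +- 0.0062 b [ 0.     -0.0001 -0.0006 -0.      0.     -0.      0.      0.    ] 0.42
(7, 10, 11) 0.001 0.002 dz 0.0001 tilt 0.0209 +- 0.0062 b [-0.0003  0.0002 -0.0004  0.      0.0001 -0.0008  0.0006 -0.0002] 0.36
(7, 10, 11) 0.001 0.0001 dz 0.0001 tilt 0.0186 +- 0.0063 b [-0.0003 -0.0001 -0.0007  
[... 371 characters left out ...]
3  0.      0.0001 -0.0005  0.0006 -0.0002] 0.36
(10, 11) 0.001 0.0001 dz 0.0001 tilt 0.0134 +- 0.0074 b [-0.0003  0.0002 -0.0005  0.      0.0001 -0.0013  0.     -0.    ] 0.46
(8, 9, 10, 11) 0.02 0.002 dz 0.0012 tilt 0.0219 +- 0.0057 b [-0.0002  0.0008 -0.0005 -0.0003 -0.0001 -0.      0.0005 -0.0001] 0.4
(8, 9, 10, 11) 0.02 0.0001 dz 0.0023 tilt 0.0208 +- 0.0055 b [-0.0001  0.0008 -0.0003 -0.0002 -0.0002 -0.0001  0.0001 -0.    ] 0.41
(8, 9, 10, 11) 0.001 0.002 dz 0.0001 tilt 0.0194 +- 0.0054 b [-0.0002  0.0008 -0.0003 -0.0003  0.0001 -0.0007  0.0006 -0.0003] 0.38
(8, 9, 10, 11) 0.001 0.0001 dz 0.0001 tilt 0.0159 +- 0.0055 b [ 0.0002  0.0008 -0.0005 -0.0002  0.0001 -0.0016  0.0002 -0.    ] 0.4
```

All the fits agree: tilt ≈0.021 rad, so about 24° more clockwise. Back to the knob at the yaw where I released it (71.6°).

drive_tool:
  moves:
    - [[-7, 26, 0, 0, 0, 0, 0], [-7, 26, 0, 0, 0, 0, 0], [-7, 26, 0, 0, 0, 0, 0], [-8, 27, 0, 0, 0, 0, 0], [0, 0, 0, 0, 0, 7, 0], [0, 0, 0, 0, 0, 7, 0], [0, 0, 20, 0, 0, 7, 0], [0, 0, 20, 0, 0, 7, 0], [0, 0, 20, 0, 0, 7, 0], [0, 0, 0, 0, 0, 0, 0]]

```text
clock: 25.95
ee_pos: [0.5737, -0.1037, 0.3104]
eef_rot: [-179.7, -0.0, 71.4]
ft_force: [-0.4, -0.2, 0.1]
gripper_width: 0.043
gripper_force: 0.0
```

drive_tool:
  moves:
    - [[0, 0, 0, 0, 0, 0, 0], [0, 0, 0, 0, 0, 0, 0], [0, 0, 0, 0, 0, 0, 0]]

```text
clock: 26.25
ee_pos: [0.5748, -0.1043, 0.3149]
eef_rot: [179.9, 0.0, 71.6]
ft_force: [0.1, -0.5, 0.3]
gripper_width: 0.0426
gripper_force: 0.0
```

drive_tool:
  moves:
    - [[0, 0, 25, 0, 0, 0, 0], [0, 0, 25, 0, 0, 0, 0], [0, 0, 20, 0, 0, 0, 0], [0, 0, 15, 0, 0, 0, 0], [0, 0, 0, 0, 0, 0, 0], [0, 0, 0, 0, 0, 0, 0], [0, 0, 0, 0, 0, 0, 1], [0, 0, 0, 0, 0, 0, 1], [0, 0, 0, 0, 0, 0, 1], [0, 0, 0, 0, 0, 0, 1]]

```text
clock: 27.25
ee_pos: [0.5747, -0.1043, 0.2301]
eef_rot: [179.9, 0.0, 71.5]
ft_force: [-3.0, 1.5, 5.8]
gripper_width: 0.0128
gripper_force: 50.0
```

drive_tool:
  moves:
    - [[0, 0, 0, 0, 0, 4, 1], [0, 0, 0, 0, 0, 4, 1], [0, 0, 0, 0, 0, 4, 1], [0, 0, 0, 0, 0, 4, 1], [0, 0, 0, 0, 0, 4, 1], [0, 0, 0, 0, 0, 4, 1], [0, 0, 0, 0, 0, 0, 1], [0, 0, 0, 0, 0, 0, 1], [0, 0, 0, 0, 0, 0, 1]]

```text
clock: 28.15
ee_pos: [0.5746, -0.1043, 0.2301]
eef_rot: [179.9, -0.0, 47.5]
ft_force: [-3.3, 2.2, 6.6]
gripper_width: 0.0127
gripper_force: 50.1
```

drive_tool:
  moves:
    - [[0, 0, 0, 0, 0, 0, 0], [0, 0, 0, 0, 0, 0, 0], [0, 0, 0, 0, 0, 0, 0], [0, 0, -20, 0, 0, 0, 0], [0, 0, -40, 0, 0, -8, 0], [0, 0, -45, 0, 0, -8, 0], [0, 0, -40, 0, 0, -8, 0], [0, 0, 0, 0, 0, -8, 0], [0, 0, 0, 0, 0, -8, 0], [0, 0, 0, 0, 0, -8, 0]]

```text
clock: 29.15
ee_pos: [0.5745, -0.1043, 0.374]
eef_rot: [180.0, 0.0, 95.8]
ft_force: [-0.9, 0.3, 0.2]
gripper_width: 0.0428
gripper_force: 0.0
```

drive_tool:
  moves:
    - [[12, 7, 0, 0, 0, -8, 0], [12, 7, 0, 0, 0, -3, 0], [12, 7, 0, 0, 0, 0, 0], [0, 0, 0, 0, 0, 0, 0], [0, 0, 0, 0, 0, 0, 0], [0, 0, 0, 0, 0, 0, 0], [0, 0, 0, 0, 0, 0, 0], [0, 0, 0, 0, 0, 0, 0], [0, 0, 0, 0, 0, 0, 0]]

```text
clock: 30.05
ee_pos: [0.5875, -0.0651, 0.3736]
eef_rot: [-180.0, 0.0, 106.4]
ft_force: [-0.6, -0.2, 0.0]
gripper_width: 0.0427
gripper_force: 0.0
```

```bash
python3 snap.py v12.pkl
```

```text
30.05 [ 0.58750108 -0.06509843  0.3736102 ] [-1.79999292e+02  8.63052569e-03  1.06432005e+02]
```

drive_tool:
  moves:
    - [[0, -25, 0, 0, 0, 0, 0], [0, -30, 0, 0, 0, 0, 0], [0, -30, 0, 0, 0, 0, 0], [0, -30, 0, 0, 0, 0, 0], [0, -20, 0, 0, 0, 0, 0], [0, 0, 0, 0, 0, 0, 0], [0, 0, 0, 0, 0, 0, 0], [0, 0, 0, 0, 0, 0, 0], [0, 0, 0, 0, 0, 0, 0], [0, 0, 0, 0, 0, 0, 0]]

```text
clock: 31.1
ee_pos: [0.4585, -0.1029, 0.3734]
eef_rot: [-180.0, -0.0, 106.5]
ft_force: [0.8, 0.6, -0.5]
gripper_width: 0.0429
gripper_force: 0.0
```

```bash
python3 snap.py v13.pkl
python3 - <<'E'
from par import *
q=np.array([.5586,-.049,.2895,.001])
W={i:pickle.load(open(f"v{i}.pkl","rb")) for i in range(7,14)}
N=[W[12],W[13]]
O=[(W[i][0],W[i][1],-np.radians(24)) for i in range(7,12)]
for nm,v in (("new",N),("all",N+O)):
  for sdz in (.02,.001):
    p,r,e=pfit(v,q,0.,sdz);print(nm,sdz,"dz",p[3].round(4),"tilt",p[4].round(4),"+-",e.round(4),r.round(2))
E
```

```text
31.1 [ 0.45849133 -0.10288725  0.37340179] [-1.79984129e+02 -1.58695939e-02  1.06501491e+02]
new 0.02 dz 0.0018 tilt 0.0097 +- 0.0071 0.41
new 0.001 dz 0.0001 tilt 0.0021 +- 0.0069 0.43
all 0.02 dz 0.0015 tilt 0.005 +- 0.0044 0.4
all 0.001 dz 0.0001 tilt 0.0041 +- 0.0046 0.38
```

Estimate is 0.004±0.004 rad, in tolerance. A closer pair of views will confirm it.

drive_tool:
  moves:
    - [[-10, 0, 25, 0, 0, 0, 0], [-10, 0, 25, 0, 0, 0, 0], [0, 0, 25, 0, 0, 0, 0], [0, 20, 0, 0, 0, 0, 0], [0, 0, 0, 0, 0, 0, 0], [0, 0, 0, 0, 0, 0, 0], [0, 0, 0, 0, 0, 0, 0], [0, 0, 0, 0, 0, 0, 0]]

```text
clock: 31.95
ee_pos: [0.4829, -0.1167, 0.2992]
eef_rot: [180.0, 0.0, 106.5]
ft_force: [0.3, -0.7, 0.2]
gripper_width: 0.0429
gripper_force: 0.0
```

```bash
python3 snap.py v14.pkl
```

```text
31.95 [ 0.48285122 -0.11672755  0.29915407] [1.79969217e+02 4.17526098e-02 1.06466419e+02]
```

drive_tool:
  moves:
    - [[0, 20, 0, 0, 0, 0, 0], [0, 25, 0, 0, 0, 0, 0], [0, 25, 0, 0, 0, 0, 0], [0, 20, 0, 0, 0, 0, 0], [0, 10, 0, 0, 0, 0, 0], [0, 0, 0, 0, 0, 0, 0], [0, 0, 0, 0, 0, 0, 0], [0, 0, 0, 0, 0, 0, 0], [0, 0, 0, 0, 0, 0, 0]]

```text
clock: 32.9
ee_pos: [0.5783, -0.0885, 0.2988]
eef_rot: [180.0, 0.0, 106.4]
ft_force: [-0.6, -0.2, -0.0]
gripper_width: 0.0429
gripper_force: 0.0
```

```bash
python3 snap.py v15.pkl
python3 - <<'E'
from par import *
q=np.array([.5586,-.049,.2895,.001])
W={i:pickle.load(open(f"v{i}.pkl","rb")) for i in range(7,16)}
O=[(W[i][0],W[i][1],-np.radians(24)) for i in range(7,12)]
for nm,v in (("close",[W[14],W[15]]),("new4",[W[i] for i in(12,13,14,15)]),("all",[W[i] for i in(12,13,14,15)]+O)):
  for sdz in (.02,.001):
    p,r,e=pfit(v,q,0.,sdz);print(nm,sdz,"dz",p[3].round(4),"tilt",p[4].round(4),"+-",e.round(4),p[5:].round(4),r.round(2))
E
```

```text
32.9 [ 0.57831451 -0.08851498  0.2988093 ] [1.79997799e+02 1.34902721e-02 1.06437578e+02]
close 0.02 dz 0.0007 tilt 0.003 +- 0.0058 [-0.      0.0004  0.0001 -0.      0.     -0.      0.0005 -0.    ] 0.4
close 0.001 dz 0.0001 tilt 0.0031 +- 0.0052 [-0.0003  0.0008  0.0004  0.      0.0001 -0.0005  0.0006 -0.0003] 0.4
new4 0.02 dz 0.0012 tilt 0.0067 +- 0.0051 [ 0.0023  0.0003 -0.0001  0.      0.     -0.      0.0005  0.0001] 0.4
new4 0.001 dz 0.0001 tilt 0.0063 +- 0.0051 [ 0.0013  0.      0.      0.      0.0001 -0.001   0.0006 -0.0002] 0.43
all 0.02 dz 0.0012 tilt 0.0042 +- 0.0039 [ 0.0015  0.0007 -0.0004 -0.0004 -0.0006 -0.0001  0.0005  0.0001] 0.4
all 0.001 dz 0.0001 tilt 0.0043 +- 0.004 [ 0.0012  0.0004 -0.0003 -0.0005 -0.0002 -0.0011  0.0006 -0.0001] 0.4
```

The estimates agree at about +0.0045 rad. A cheap 5° trim will centre it, using the same regrip as before.

drive_tool:
  moves:
    - [[-14, -8, 0, 0, 0, 0, 0], [0, 0, 0, 0, 0, 8, 0], [0, 0, 0, 0, 0, 8, 0], [0, 0, 0, 0, 0, 8, 0], [0, 0, 0, 0, 0, 8, 0], [0, 0, 0, 0, 0, 8, 0], [0, 0, 0, 0, 0, 8, 0], [0, 0, 0, 0, 0, 8, 0], [0, 0, 0, 0, 0, 3, 0], [0, 0, 0, 0, 0, 0, 0]]

```text
clock: 33.95
ee_pos: [0.5748, -0.1048, 0.2986]
eef_rot: [180.0, 0.0, 47.4]
ft_force: [-0.8, 0.5, 0.4]
gripper_width: 0.0428
gripper_force: 0.0
```

drive_tool:
  moves:
    - [[0, 0, 0, 0, 0, 0, 0], [0, 0, 0, 0, 0, 0, 0], [0, 0, 0, 0, 0, 0, 0]]

```text
clock: 34.25
ee_pos: [0.5751, -0.1041, 0.2986]
eef_rot: [180.0, 0.0, 47.5]
ft_force: [0.4, 0.6, -0.5]
gripper_width: 0.043
gripper_force: 0.0
```

drive_tool:
  moves:
    - [[0, 0, 20, 0, 0, 0, 0], [0, 0, 25, 0, 0, 0, 0], [0, 0, 23, 0, 0, 0, 0], [0, 0, 0, 0, 0, 0, 0], [0, 0, 0, 0, 0, 0, 0], [0, 0, 0, 0, 0, 0, 0], [0, 0, 0, 0, 0, 0, 1], [0, 0, 0, 0, 0, 0, 1], [0, 0, 0, 0, 0, 0, 1], [0, 0, 0, 0, 0, 0, 1]]

```text
clock: 35.25
ee_pos: [0.5753, -0.1038, 0.2319]
eef_rot: [180.0, -0.0, 47.5]
ft_force: [-3.5, 3.3, 7.5]
gripper_width: 0.0126
gripper_force: 49.7
```

drive_tool:
  moves:
    - [[0, 0, 0, 0, 0, 2.5, 1], [0, 0, 0, 0, 0, 2.5, 1], [0, 0, 0, 0, 0, 0, 1], [0, 0, 0, 0, 0, 0, 1], [0, 0, 0, 0, 0, 0, 1]]

```text
clock: 35.75
ee_pos: [0.5753, -0.1038, 0.2319]
eef_rot: [180.0, -0.0, 42.5]
ft_force: [-3.0, 2.3, 6.8]
gripper_width: 0.0131
gripper_force: 49.6
```

drive_tool:
  moves:
    - [[0, 0, 0, 0, 0, 0, 0], [0, 0, 0, 0, 0, 0, 0], [0, 0, 0, 0, 0, 0, 0], [0, 0, -20, 0, 0, 0, 0], [0, 0, -40, 0, 0, -8, 0], [0, 0, -45, 0, 0, -8, 0], [0, 0, -40, 0, 0, -8, 0], [0, 0, 0, 0, 0, -8, 0], [0, 0, 0, 0, 0, -8, 0], [0, 0, 0, 0, 0, -8, 0]]

```text
clock: 36.75
ee_pos: [0.5753, -0.104, 0.376]
eef_rot: [180.0, 0.0, 90.8]
ft_force: [0.6, 0.7, 0.2]
gripper_width: 0.043
gripper_force: 0.0
```

drive_tool:
  moves:
    - [[12, 7, 0, 0, 0, -8, 0], [12, -30, 0, 0, 0, -8, 0], [12, -30, 0, 0, 0, 0, 0], [0, -30, 0, 0, 0, 0, 0], [0, -20, 0, 0, 0, 0, 0], [0, 0, 0, 0, 0, 0, 0], [0, 0, 0, 0, 0, 0, 0], [0, 0, 0, 0, 0, 0, 0], [0, 0, 0, 0, 0, 0, 0]]

```text
clock: 37.65
ee_pos: [0.471, -0.0955, 0.3755]
eef_rot: [-180.0, -0.0, 106.5]
ft_force: [0.7, -0.1, 0.4]
gripper_width: 0.0426
gripper_force: 0.0
```

```bash
python3 snap.py v16.pkl
python3 - <<'E'
from par import *
from plant import readout,camera
q=np.array([.5586,-.049,.2895,.001])
W={i:pickle.load(open(f"v{i}.pkl","rb")) for i in range(7,17)}
O=[(W[i][0],W[i][1],-np.radians(29 if i<12 else 5)) for i in range(7,16)]
for sdz in (.02,.001):
    p,r,e=pfit([W[16]]+O,q,0.,sdz);print("tilt",p[4].round(4),e.round(4),r.round(2))
p,r,e=pfit([W[16]],q,0.,.0005);print("single",p[4].round(4),e.round(4))
a,b=cv2.imread("pics/s3.png"),camera("side");cv2.imwrite("pics/fin.png",np.hstack([cv2.resize(W[16][0],(400,300)),cv2.resize(b,(400,300))]))
E
```

```text
37.65 [ 0.47100614 -0.09547473  0.37545831] [-1.79994924e+02 -6.84950541e-03  1.06495135e+02]
tilt -0.0001 0.0038 0.41
tilt 0.0009 0.0039 0.41
single -0.0107 0.0115
```

View pics/fin.png

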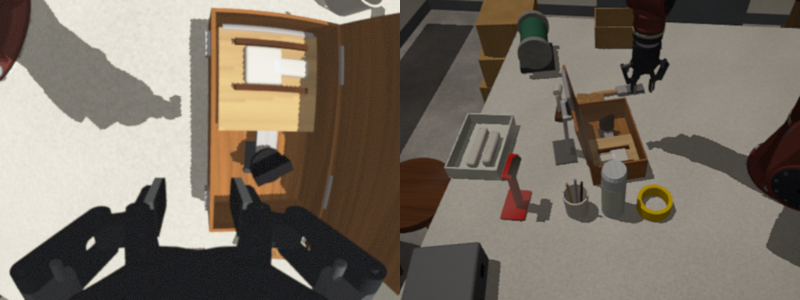

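The final view shows the lid leaning on the steel stop, the fingers clear of everything, the bystanders in place and the fitted tilt near 0. Handing in.

```bash
python3 -c "
from plant import workorder
print(workorder.job_done())"
```

```text
the job is handed in; nothing more can be done
None
```

The job is handed in: the lid rests on the steel stop's roller, the platform measures level (fitted tilt about 0 ± 0.004 rad against the 0.015 limit), and the arm is clear of everything, but hand-in returned no verdict.

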